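# Turn a lute neck end for end on the planing board

### The arm

A 7-joint arm with a two-finger parallel gripper is mounted at the origin on the work surface. World frame = base frame: x ahead of the robot, y to its left, z up, the work surface at z = 0. Lengths are in mm, angles in rad, forces in N, time in s.
With the tool pointing down it reaches from about 425 to 825 mm from the base axis. Payload 3.6 kg.
Tool frame: the origin (TCP) lies between the finger pads; the fingertips stand 25 mm ahead of it and the grasp point (between the pads) lies 6 mm ahead of it; z points along the fingers, y is the line along which they close (so a half turn about z gives the same grasp; the last joint's range is limited). The gripper opens to 85 mm and grips with 20 to 120 N. Pads are 22 mm wide; open, the fingers measure 114 mm over their backs; the gripper's body (76 mm by 85 mm) begins 54 mm behind the grasp point. The pads swing forward as they close: fully open they stand 13 mm farther back than shut.
Start: joints at [-1.268, 0.615, -0.013, 1.423, 0.008, 1.103, -0.04], TCP at [210.473, 614.952, 256.297] pointing down, gripper open.
Joint ranges: [-3.12, 3.12], [-0.3, 2.06], [-1.34, 1.32], [0.26, 2.42], [-1.36, 4.5], [0.01, 1.98], [-2.84, 2.84]. Speed limits (rad/s): [2.79, 2.79, 3.14, 3.14, 3.14, 3.14, 3.14].

### API

Orientations are given as a rotation vector (axis times angle).
In Python, from cell import ctrl gives the robot as it stands.
- The arm moves only by the tool drive_tool, never from a script. Its argument "commands" is a list of rows, each a list of 3 entries, a list of its own where there are three numbers: the gripper's target within -1 to 1 (shut at 1, half-way at 0, fully open at -1), then the shift along the world's x, y, z in cm, then the turn about the world's z in rad. In form: [[grip, [dx, dy, dz], yaw], ...]. A call has 1 to 5 rows; each row is the pose to reach, as a shift and turn from the pose commanded when the call began; what a row does not reach only later rows make up. A row lasts 1/10 s, in which the tool goes at most 50 mm and 8.59 degrees, less where a joint would pass 70% of its speed; a pose out of reach is approached as far as the arm can. A call with a gripper value outside its range is refused whole. The fingers move at their own pace and stop on an object; the grip force is fixed at half the most. Time passes only in rows, so rows that repeat a pose let the fingers close. It gives the time, the measured TCP pose, the force, the opening and the grip force at its end, in the units of the state.
- ctrl.state(): the state, without advancing time (a new reading comes with each control period).
- ctrl.read_camera(name): name is "side" or "top"; returns a dict with "color" (420x560x3 uint8, blue, green, red), "vfov" (degrees; the focal length in pixels is half the picture's height over the tangent of half this angle, whatever the lens; pixels are square), "cx", "cy" (the principal point, pixels), "R" (3x3) and "t" (3): a world point X has camera coordinates R X + t. Camera axes: x right, y down, z forward; pixel columns grow to the right and rows downward; lengths in mm; the calibration is good to about 2 mm. A picture is of the moment at which its call begins. There is no depth.
- ctrl.hand_in(): hands the job in; it is judged then, once.
The state is a dict: "clock": time; "joint_positions": joint angles; "qd": joint speeds; "effort": joint torques, N m; "tool_pos": TCP position; "tcp_rot": TCP orientation; "force": force on the tool from outside, world axes, zero at the start; "moment": the same for the moment, N m; "opening": opening from 0.0 (shut) to 1.0 (fully open); "grasp_force": force on a finger pad.
Only numpy, scipy, OpenCV 4.12 (cv2) and the standard library are available. Lean on these libraries where they do the work, as an engineer would, in place of code of your own. Each camera call takes 0.05 s, during which the arm holds its last target. There are 200 camera calls.

### The job

The plane is tearing the grain, so turn the lute neck end for end on the planing board: its wide heel end must finish butted against the low fixed end stop, with the sprung tail pad bearing on its narrow end. Leave it flat side down on both bearers, centred and straight along the board, and let go of it. Do not strike the holdfast that clamps the board with neck or hand, do not ram the neck into the board, and do not disturb the other tools on the bench.

Things in the scene. Friction and masses are not known exactly. Their poses are not given: they have to be found in the camera images.
- neck: rough lute neck, dark wood with a pale stripe along its top, 195 long, 26 thick, flat underside, tapering evenly from 56 wide (heel end) to 36 (nut end). Sides upright for the lower 16 mm, then bevelled in. About 0.2 kg. Origin: mid-length, centre of the underside; y: towards the narrow nut end; z: up. Starts in the planing board wrong way round, flat side down, narrow end at the stop
- neck_heel (a point): centre of the lower edge of the neck's wide (heel) end face, 97.5 mm from its origin along its -y
- neck_nut (a point): centre of the lower edge of the neck's narrow (nut) end face, 97.5 mm from its origin along its +y
- jig: planing board, fixed on the bench: plywood 150 x 320 x 18 thick carrying an end stop (-y end), two bearers and a sprung pad with its tail block (+y end). Origin: on the bench under the middle of the neck's seat; y: from stop to pad; z up. Board spans y -140 to +180. Tail block: 66 wide, y +132 to +154, top 60 mm above the bench
- stop_face (a point): point on the fixed end stop's face, midway across, level with the tops of the bearers; axes as the board's (y towards the pad). The stop is plain wood with a slippery brass facing, 64 wide, 20 thick, and rises 8 mm above the bearers (48 above the bench)
- tail_pad (a joint): how far the sprung pad is pushed back towards the tail block: 0 fully out, 0.018 m at its limit. Its spring pushes towards the end stop with 2 N at 0, rising 0.2 N per mm. Fully out, its face is 189 mm from the stop's face, so with the 195 mm neck home it reads 0.006
- pad_face (a point): centre of the sprung pad's upright waxed brass face (slippery), moves with it. Pad 44 wide, 24 high, from 38 to 62 mm above the bench: 14 mm higher than the end stop. So with the neck's underside just above the stop, its one end can push the pad back until the other end clears the stop, and the neck then goes down and the pad holds it against the stop
- holdfast: fixed forged iron holdfast off the board's corner by the end stop: an upright 18 mm bar in the bench, bent over as a hook 154 mm high whose foot (38 x 28) presses on the board beside the neck, inside the circle a neck turned on the spot sweeps. Origin: bar's foot on the bench; its -x points to the hook's foot, 112 mm away; the hook descends to it from 82 mm high at 95 mm
- plane: loose metal block plane, 50 x 160 x 55 high, beside the board; origin under its middle, long along its y
- glue: loose yellow glue bottle, 60 across, 135 high; origin under its middle
- mallet: loose wooden mallet lying beside the board, 257 long, 66 high, head 115 wide; origin under it near the middle, head towards +x
- chisel: loose bench chisel, 235 long, 26 high; origin under it where handle meets blade, blade towards +x
- square: loose try square, 160 x 90, 18 high; origin under its stock
- bearer_mid (a point): point midway between the two cork-topped bearers, level with their tops, 40 mm above the bench and 22 above the board; axes as the board's. Bearers: 74 wide, 24 long, centred 62 mm either side of this point along the board, 100 mm open between them for the fingers. The middle of the neck's underside belongs here
Mind the look-alikes: they are no part of the job. What is shaped like the neck but green or purple is not meant.

How it is judged (in metres and radians):
At the end, for the whole second after the job is handed in: The neck lies still and released, flat side down on both bearers (ends within 3 mm of their height), heel end within 3 mm of the end stop's face, both ends within 10 mm of the board's centre line, the sprung pad bearing on its narrow end (pushed back 3 to 10 mm) (y of neck_heel in the frame of stop_face between -0.003 and 0.004 m and x of neck_heel in the frame of stop_face between -0.01 and 0.01 m and x of neck_nut in the frame of stop_face between -0.01 and 0.01 m and z of each of neck_heel, neck_nut in the frame of stop_face below 0.003 m and angle between neck's own z axis and vertical below 0.05 rad and value of joint tail_pad between 0.003 and 0.01 m and linear speed of neck below 0.02 m/s); the robot touches nothing.
It fails at once if the neck strikes the holdfast (contact force between neck and holdfast above 1 N).
It fails at once if the hand or arm strikes the holdfast (contact force between any of the arm, the fingers and holdfast above 1 N).
It fails at once if the neck is rammed into the board, its stop or its pad (over 60 N) (contact force between neck and jig above 60 N).
It fails at once if another tool on the bench is disturbed (moved over 20 mm) (distance of any of plane, glue, mallet, chisel, square from where it was at the start of the episode above 0.02 m).
It also fails if it takes over 48 s, if anything falls off the work surface, if the arm or the gripper's body presses on something with over 40 N, if the wrist force passes 120 N, or if a joint passes its speed limit or range.

## Working session

There is one attempt and no reset: what is moved stays moved. The work goes in short steps, Python scripts to look and compute and a tool call to move; the robot and the scene stay as the last step left them, time stands still between calls to the robot, and variables do not carry over. Pictures are saved under pics/ and viewed, at most 10 in all, crops included, and the job is handed in when it is done.

Besides the shell and the picture viewer there is one more tool, called after "Call:" in YAML: its name, and indented under it one key for each argument. drive_tool: Moves the arm, as the interface text tells. Its arguments: {"type":"object","properties":{"commands":{"type":"array"}},"required":["commands"]}

```bash
mkdir -p pics; ls; python3 - <<'E'
from cell import ctrl
import cv2,numpy as np
for n in("top","side"):
    c=ctrl.read_camera(n); cv2.imwrite(f"pics/{n}0.png",c["color"]); print(n,c["vfov"],c["cx"],c["cy"],np.round(c["R"],4).tolist(),np.round(c["t"],1), np.round(-np.array(c["R"]).T@c["t"],1))
s=ctrl.state();print(s)
E
```

```text
pics
top 56.726291395940805 280.0230968154349 209.97330973596803 [[-0.0554, -0.9985, 0.0039], [-0.9782, 0.0535, -0.2009], [0.2004, -0.0149, -0.9796]] [ 38.  492.  807.2] [321.7  23.7 889.4]
side 52.912382002099285 276.2935435914878 207.08795072959742 [[0.8296, -0.5584, 0.0023], [-0.3517, -0.5258, -0.7745], [0.4337, 0.6417, -0.6326]] [-389.1  251.3  976. ] [ -12.  -711.4  812.9]
{'clock': 0.1, 'joint_positions': array([-1.26750615,  0.61584289, -0.01264765,  1.42473154,  0.00811893,
        1.10338938, -0.04040126]), 'qd': array([-0.00043412, -0.00181254,  0.00185165, -0.00227131,  0.00162984,
       -0.00128334,  0.00061099]), 'effort': array([ 1.66538463e-03, -4.70387578e+01,  2.60374323e-01, -1.71570897e+01,
        1.00672725e-02,  5.93587349e-03,  1.59140933e-05]), 'tool_pos': array([210.27438062, 614.39120953, 255.2429474 ]), 'tcp_rot': array([-0.51547834, -3.09865322,  0.00360259]), 'force': array([ 0.81686824,  0.17600352, -0.79205935]), 'moment': array([-0.01942288, -0.00850872,  0.01598522]), 'grasp_force': 0.0, 'opening': 1.001586050387276}
```

View pics/top0.png

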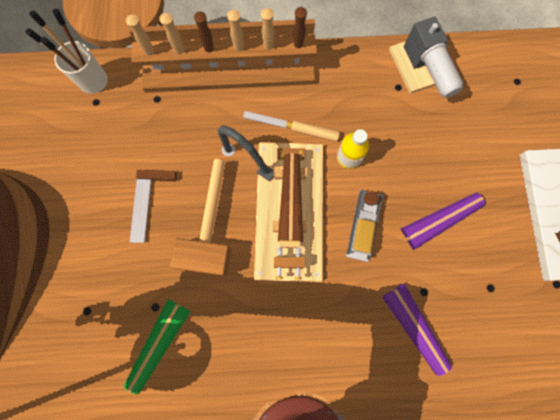

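View pics/side0.png

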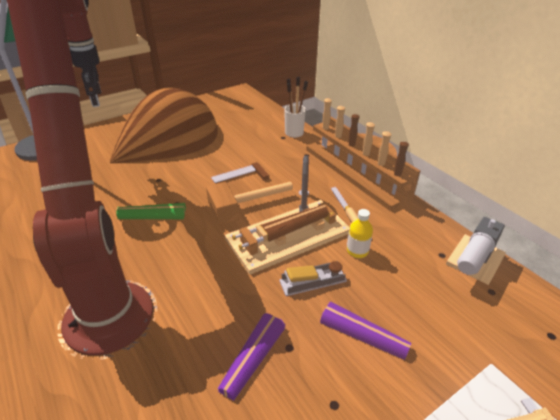

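The top view shows the neck at about (290,195), running up and down the picture. The stop is at about (290,150), the pad at about (290,255), and the holdfast bar at (228,150) with its hook foot at (268,172). The side view shows the jig around (290,230). I'll enlarge both.

```bash
python3 - <<'E'
import cv2
a=cv2.imread("pics/top0.png")[130:290,210:390]; cv2.imwrite("pics/topc.png",cv2.resize(a,None,fx=3.75,fy=3.75,interpolation=cv2.INTER_CUBIC))
a=cv2.imread("pics/side0.png")[140:275,215:385]; cv2.imwrite("pics/sidec.png",cv2.resize(a,None,fx=4.4,fy=4.4,interpolation=cv2.INTER_CUBIC))
E
```

```text
(no output)
```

View pics/topc.png

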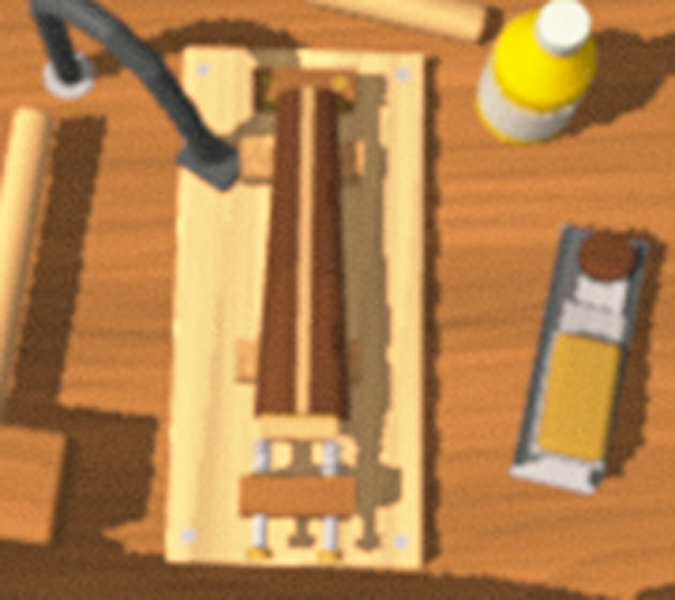

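View pics/sidec.png

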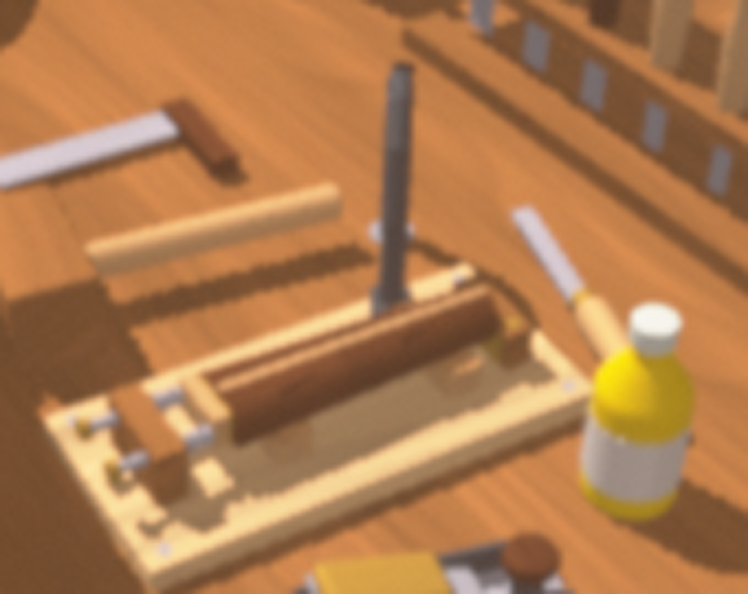

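Top crop: the neck stripe runs from (310,87) to (303,413). The board corners are at (183,47), (425,55), (423,567) and (166,563), and the hook foot is at about (212,168). Side crop: the stripe runs from (220,388) to (490,292). Next I'll turn these into positions.

```bash
cat > h.py <<'E'
import numpy as np,cv2
from cell import ctrl
class Cam:
    def __init__(s,n):
        c=ctrl.read_camera(n); s.im=c["color"]; s.R=np.array(c["R"]);s.t=np.array(c["t"],float)
        f=s.im.shape[0]/2/np.tan(np.radians(c["vfov"])/2); s.K=np.array([[f,0,c["cx"]],[0,f,c["cy"]],[0,0,1]])
        s.P=s.K@np.c_[s.R,s.t]; s.C=-s.R.T@s.t
    def plane(s,uv,z):
        d=s.R.T@np.linalg.solve(s.K,[*uv,1]); return s.C+d*(z-s.C[2])/d[2]
    def px(s,X):
        p=s.P@[*X,1]; return p[:2]/p[2]
def tri(a,ua,b,ub):
    X=cv2.triangulatePoints(a.P,b.P,np.array(ua,float),np.array(ub,float)).ravel(); X=X[:3]/X[3]
    return X,np.round([np.linalg.norm(a.px(X)-ua),np.linalg.norm(b.px(X)-ub)],1)
T=lambda u,v:((u+.5)/3.75-.5+210,(v+.5)/3.75-.5+130)
S=lambda u,v:((u+.5)/4.4-.5+215,(v+.5)/4.4-.5+140)
E
python3 - <<'E'
from h import *
np.set_printoptions(precision=1,suppress=True)
a,b=Cam("top"),Cam("side")
for n,u,v in [("stripe nut",(310,87),(488,292)),("stripe heel",(303,413),(222,390)),("corner TR",(425,55),(590,392)),("corner BR",(423,567),(152,578)),("corner BL",(166,563),(42,412)),("tailblk near top right... ",(355,515),(188,450)),("padtop leftend",(260,415),(197,378))]:
    print(n,*tri(a,T(*u),b,S(*v)))
for n,u,z in [("TL",(183,47),18),("TR",(425,55),18),("BR",(423,567),18),("BL",(166,563),18),("nut",(310,87),66),("heel",(303,413),66),("bar",(68,75),0),("foot",(212,168),25),("footL",(178,158),20),("footB",(225,190),20),("footR",(240,160),25),("hooktop",(60,0),154),("tb L",(240,476),60),("tb R",(356,480),60),("tb BL",(240,512),60),("stop L",(255,68),48),("stop R",(356,72),48)]:
    print(n,a.plane(T(*u),z))
# neck dark mask in top
im=a.im; hsv=cv2.cvtColor(im,cv2.COLOR_BGR2HSV)
roi=hsv[145:250,270:310]; print(roi[40:42,::2].tolist())
E
```

```text
stripe nut [619.8 -23.7  63.1] [0.2 0.1]
stripe heel [426.   -8.2  64.1] [0.8 0.5]
corner TR [649.9 -98.6  19.3] [1.2 0.8]
corner BR [335.9 -74.7  14.5] [0.2 0.1]
corner BL [346.7  76.1  22.4] [0.3 0.2]
tailblk near top right...  [375.  -37.8  64. ] [5.  3.4]
padtop leftend [425.6  17.   55.6] [0.1 0. ]
TL [666.6  52.4  18. ]
TR [ 653. -100.   18.]
BR [335.5 -74.1  18. ]
BL [346.2  76.6  18. ]
nut [618.4 -23.4  66. ]
heel [424.3  -7.4  66. ]
bar [658.6 127.6   0. ]
foot [583.9  37.8  25. ]
footL [593.1  58.7  20. ]
footB [570.9  30.6  20. ]
footR [588.1  20.3  25. ]
hooktop [643.  112.7 154. ]
tb L [391.2  30.2  60. ]
tb R [385.3 -35.3  60. ]
tb BL [371.   31.3  60. ]
stop L [638.8   8.3  48. ]
stop R [632.9 -53.   48. ]
[[[22, 109, 249], [20, 114, 244], [20, 117, 245], [22, 109, 247], [21, 104, 250], [23, 95, 255], [13, 150, 165], [10, 163, 122], [12, 169, 124], [12, 179, 121], [15, 140, 215], [15, 135, 229], [13, 162, 124], [10, 163, 117], [10, 168, 91], [14, 149, 91], [17, 124, 152], [16, 120, 151], [16, 124, 152], [18, 121, 154]], [[22, 109, 249], [19, 115, 244], [20, 111, 246], [20, 109, 248], [22, 103, 250], [24, 100, 255], [13, 144, 166], [11, 177, 124], [10, 171, 125], [11, 177, 121], [15, 144, 218], [16, 140, 228], [12, 169, 119], [11, 165, 116], [12, 167, 101], [12, 143, 96], [16, 117, 155], [17, 122, 150], [16, 123, 154], [16, 120, 157]]]
```

Two-view heights agree with the text: the stripe is at about 64 mm (66 expected) and the board at about 18 mm. The measured geometry is:

| Item | Value |
|---|---|
| Jig origin | about (520,-13) |
| Jig +y direction | (-0.997, 0.081) |
| Neck centre | about (521,-15) |

The tool needs a turn of +0.25 rad. I'll travel over high.

Call:
drive_tool:
  commands:
    - [-1, [0, 0, 5], 0]
    - [-1, [1.5, -4, 8], 0.05]
    - [-1, [3.5, -8, 8], 0.1]
    - [-1, [5.5, -12, 8], 0.15]
    - [-1, [7.5, -16.5, 8], 0.2]

```text
clock: 0.7
tool_pos: [286.0, 448.7, 336.4]
tcp_rot: [0.199, 3.135, 0.001]
force: [1.7, -0.7, -0.3]
opening: 0.999
grasp_force: 0.0
```

Call:
drive_tool:
  commands:
    - [-1, [2.2, -4.4, 0], 0.05]
    - [-1, [4.4, -8.8, 0], 0.05]
    - [-1, [6.6, -13.2, 0], 0.05]
    - [-1, [8.8, -17.6, 0], 0.05]
    - [-1, [11, -22, 0], 0.05]

```text
clock: 1.2
tool_pos: [395.9, 228.0, 336.4]
tcp_rot: [0.125, 3.139, 0.0]
force: [-0.0, 0.4, -1.0]
opening: 1.001
grasp_force: 0.0
```

Call:
drive_tool:
  commands:
    - [-1, [2.2, -4.4, 0], 0]
    - [-1, [4.4, -8.8, 0], 0]
    - [-1, [6.6, -13.2, 0], 0]
    - [-1, [8.8, -17.6, 0], 0]
    - [-1, [11, -22, 0], 0]

```text
clock: 1.7
tool_pos: [505.9, 8.2, 336.4]
tcp_rot: [0.125, 3.139, 0.0]
force: [0.8, 0.7, 0.2]
opening: 1.003
grasp_force: 0.0
```

Call:
drive_tool:
  commands:
    - [-1, [1.5, -2.5, -3], 0]
    - [-1, [1.5, -2.5, -7], 0]
    - [-1, [1.5, -2.5, -11], 0]
    - [-1, [1.5, -2.5, -11], 0]
    - [-1, [1.5, -2.5, -11], 0]

```text
clock: 2.2
tool_pos: [520.7, -14.9, 226.7]
tcp_rot: [-0.125, -3.139, 0.0]
force: [-0.6, 0.1, 1.2]
opening: 0.996
grasp_force: 0.0
```

Call:
drive_tool:
  commands:
    - [-1, [0, 0, -4], 0]
    - [-1, [0, 0, -8], 0]
    - [-1, [0, 0, -10.5], 0]
    - [-1, [0, 0, -12], 0]
    - [-1, [0, 0, -12], 0]

```text
clock: 2.7
tool_pos: [521.4, -14.7, 106.8]
tcp_rot: [0.124, 3.138, 0.0]
force: [-0.9, -0.4, 0.5]
opening: 0.997
grasp_force: 0.0
```

```bash
python3 - <<'E'
from h import *
a,b=Cam("top"),Cam("side")
f=lambda im:cv2.resize(im,(400,300+0))
A=cv2.resize(a.im[130:290,200:360],(400,400),interpolation=2);B=cv2.resize(b.im[140:280,220:360],(400,400),interpolation=2)
cv2.imwrite("pics/pre.png",np.hstack([A,B]))
E
```

```text
(no output)
```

View pics/pre.png

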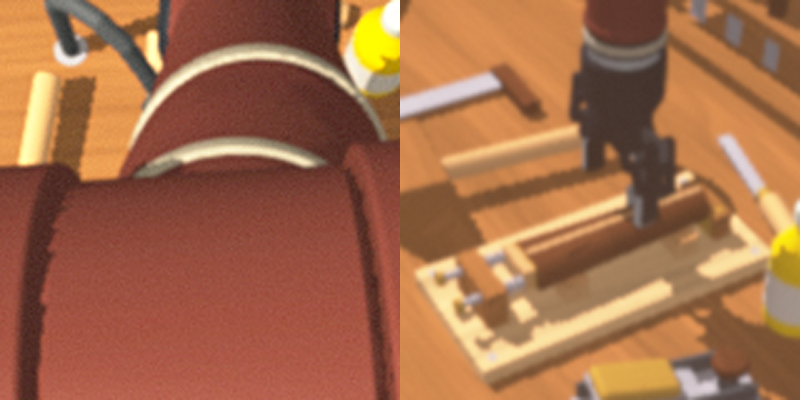

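The top view is blocked by the arm. In the side half the fingers straddle the neck at mid-length, around (645,200), so I'll go down and grip.

Call:
drive_tool:
  commands:
    - [-1, [0, 0, -2], 0]
    - [-1, [0, 0, -4], 0]
    - [-1, [0, 0, -5.3], 0]
    - [-1, [0, 0, -5.3], 0]
    - [-0.5, [0, 0, -5.3], 0]

```text
clock: 3.3
tool_pos: [521.4, -15.1, 54.3]
tcp_rot: [0.125, 3.137, -0.0]
force: [0.0, -0.1, 0.1]
opening: 0.857
grasp_force: 0.0
```

Call:
drive_tool:
  commands:
    - [1, [0, 0, 0], 0]
    - [1, [0, 0, 0], 0]
    - [1, [0, 0, 0], 0]
    - [1, [0, 0, 0], 0]
    - [1, [0, 0, 0], 0]

```text
clock: 3.8
tool_pos: [521.3, -14.6, 54.8]
tcp_rot: [0.125, 3.137, 0.001]
force: [0.3, 0.3, 4.7]
opening: 0.532
grasp_force: 60.6
```

Call:
drive_tool:
  commands:
    - [1, [0, 0, 0], 0]
    - [1, [0, 0, 0], 0]
    - [1, [0, 0, 0], 0]
    - [1, [0, 0, 0], 0]
    - [1, [0, 0, 0], 0]

```text
clock: 4.3
tool_pos: [521.3, -14.6, 54.8]
tcp_rot: [0.125, 3.137, 0.001]
force: [-1.1, 0.3, 5.3]
opening: 0.529
grasp_force: 60.6
```

Gripped: opening is about 45 mm, where 46 was expected. Now I'll lift it straight up.

Call:
drive_tool:
  commands:
    - [1, [0, 0, 0.7], 0]
    - [1, [0, 0, 1.4], 0]
    - [1, [0, 0, 2.2], 0]
    - [1, [0, 0, 3.2], 0]
    - [1, [0, 0, 4], 0]

```text
clock: 4.8
tool_pos: [519.1, -15.0, 94.0]
tcp_rot: [-0.125, -3.136, 0.0]
force: [-0.2, -0.2, -2.1]
opening: 0.528
grasp_force: 61.8
```

Call:
drive_tool:
  commands:
    - [1, [0, 0, 2], 0]
    - [1, [0, 0, 5], 0]
    - [1, [0, 0, 8], 0]
    - [1, [0, 0, 10.5], 0]
    - [1, [0, 0, 10.5], 0]

```text
clock: 5.3
tool_pos: [521.6, -15.2, 201.7]
tcp_rot: [0.125, 3.133, 0.0]
force: [1.4, -1.0, -2.0]
opening: 0.531
grasp_force: 61.9
```

```bash
python3 - <<'E'
from h import *
b=Cam("side")
cv2.imwrite("pics/lift.png",cv2.resize(b.im[60:280,200:420],(600,600),interpolation=2))
s=ctrl.state();print(s["tool_pos"],s["joint_positions"],s["opening"],s["force"])
E
```

```text
[520.33495889 -15.07513778 199.6324969 ] [-0.12586823  0.48686747  0.16550592  1.87346893 -0.1092084   0.78806136
  1.5887609 ] 0.5297708671063646 [-0.51580359 -0.58698633 -3.24102983]
```

View pics/lift.png

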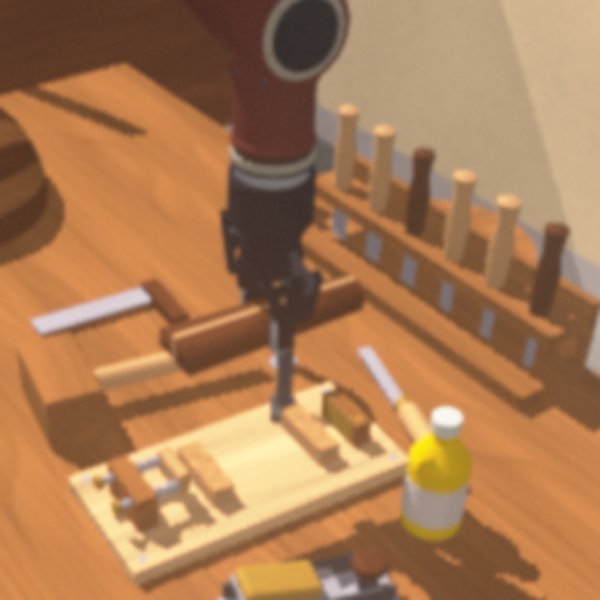

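Held level, with the underside at about 185 mm and the hook top at 154 mm. Joint 7 is at +1.59, so I'll turn by -π.

Call:
drive_tool:
  commands:
    - [1, [0, 0, 0], -0.1]
    - [1, [0, 0, 0], -0.24]
    - [1, [0, 0, 0], -0.38]
    - [1, [0, 0, 0], -0.52]
    - [1, [0, 0, 0], -0.66]

```text
clock: 5.85
tool_pos: [518.5, -14.8, 196.4]
tcp_rot: [-1.142, -2.921, 0.003]
force: [-0.0, -0.4, -3.3]
opening: 0.53
grasp_force: 61.8
```

Call:
drive_tool:
  commands:
    - [1, [0, 0, 0], -0.14]
    - [1, [0, 0, 0], -0.28]
    - [1, [0, 0, 0], -0.42]
    - [1, [0, 0, 0], -0.56]
    - [1, [0, 0, 0], -0.7]

```text
clock: 6.35
tool_pos: [518.6, -14.7, 196.4]
tcp_rot: [-2.075, -2.353, 0.005]
force: [-1.0, 0.3, -2.2]
opening: 0.527
grasp_force: 61.8
```

Call:
drive_tool:
  commands:
    - [1, [0, 0, 0], -0.14]
    - [1, [0, 0, 0], -0.28]
    - [1, [0, 0, 0], -0.42]
    - [1, [0, 0, 0], -0.56]
    - [1, [0, 0, 0], -0.7]

```text
clock: 6.85
tool_pos: [518.6, -14.6, 196.4]
tcp_rot: [-2.758, -1.499, 0.007]
force: [-0.1, -0.5, -2.8]
opening: 0.531
grasp_force: 61.8
```

Call:
drive_tool:
  commands:
    - [1, [0, 0, 0], -0.14]
    - [1, [0, 0, 0], -0.28]
    - [1, [0, 0, 0], -0.42]
    - [1, [0, 0, 0], -0.56]
    - [1, [0, 0, 0], -0.7]

```text
clock: 7.35
tool_pos: [518.7, -14.4, 196.4]
tcp_rot: [-3.106, -0.463, 0.007]
force: [0.3, -0.4, -2.4]
opening: 0.528
grasp_force: 61.8
```

Call:
drive_tool:
  commands:
    - [1, [0, 0, 0], -0.14]
    - [1, [0, 0, 0], -0.26]
    - [1, [0, 0, 0], -0.34]
    - [1, [0, 0, 0], -0.38]
    - [1, [0, 0, 0], -0.38]

```text
clock: 7.85
tool_pos: [518.9, -14.4, 196.4]
tcp_rot: [3.139, -0.123, -0.007]
force: [0.3, -0.1, -2.3]
opening: 0.527
grasp_force: 61.8
```

```bash
python3 - <<'E'
from h import *
a,b=Cam("top"),Cam("side")
A=cv2.resize(a.im[90:290,200:360],(480,600),interpolation=2)
cv2.imwrite("pics/turn.png",cv2.resize(b.im[80:270,200:390],(600,600),interpolation=2)); cv2.imwrite("pics/turnt.png",A)
s=ctrl.state();print(s["tool_pos"],s["tcp_rot"],s["joint_positions"],s["opening"],s["force"])
for X in [(618,-23,211),(424,-7,211)]: print(b.px(X))
E
```

```text
[519.46669124 -14.65736263 197.10357319] [-3.13910865  0.1215964   0.00461647] [-0.64893779  0.710469    1.0662759   1.88998768 -0.74138479  1.0059743
 -0.89822005] 0.5295794778771596 [-0.53268488  0.31390814 -2.92082149]
[329.0115461 161.89567  ]
[262.66988485 183.33056904]
```

View pics/turn.png

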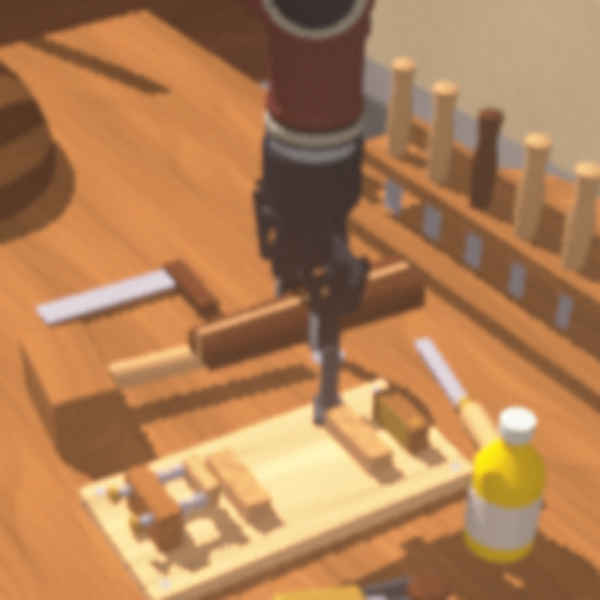

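Now turned, with the wide end towards the stop (about (420,290) in the crop) and the narrow end towards the pad. I'll shift 15 mm towards the stop and come down in stages.

Call:
drive_tool:
  commands:
    - [1, [0.8, -0.1, 0], 0]
    - [1, [1.5, -0.1, 0], 0]
    - [1, [1.5, -0.1, -1.5], 0]
    - [1, [1.5, -0.1, -3.5], 0]
    - [1, [1.5, -0.1, -4], 0]

```text
clock: 8.45
tool_pos: [533.9, -15.2, 155.5]
tcp_rot: [-3.138, 0.122, 0.008]
force: [-0.5, -0.1, -2.2]
opening: 0.528
grasp_force: 61.7
```

Call:
drive_tool:
  commands:
    - [1, [0, 0, -2], 0]
    - [1, [0, 0, -4], 0]
    - [1, [0, 0, -6], 0]
    - [1, [0, 0, -6.5], 0]
    - [1, [0, 0, -6.5], 0]

```text
clock: 8.95
tool_pos: [535.1, -16.1, 92.7]
tcp_rot: [3.139, -0.123, -0.002]
force: [-0.2, 1.0, -2.6]
opening: 0.526
grasp_force: 61.7
```

```bash
python3 - <<'E'
from h import *
b=Cam("side");a=Cam("top")
cv2.imwrite("pics/low.png",np.hstack([cv2.resize(a.im[110:290,180:360],(400,400)),cv2.resize(b.im[140:280,220:360],(400,400),interpolation=2)]))
s=ctrl.state();print(s["tool_pos"],s["tcp_rot"],s["joint_positions"],s["opening"],s["force"])
E
```

```text
[536.10558852 -16.49606945  94.11568058] [ 3.13872902e+00 -1.23007716e-01  2.54005085e-03] [-0.54659009  0.8522745   0.91003561  1.93680187 -0.92466807  0.83922907
 -0.76934719] 0.5300695986317578 [-0.03805731 -0.72200344 -2.25025813]
```

View pics/low.png

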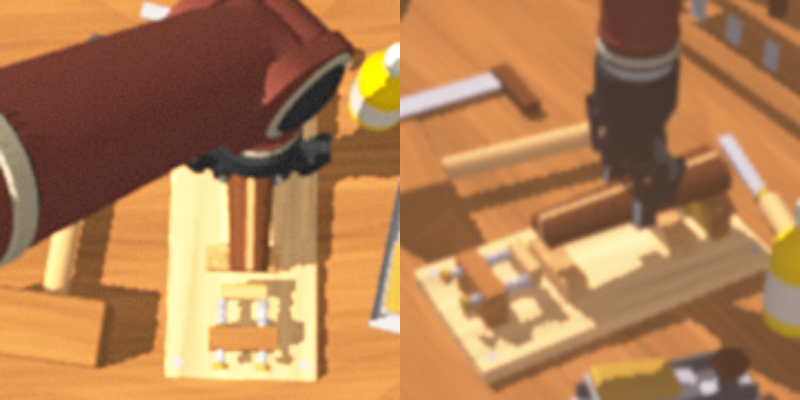

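The top half shows the narrow end at about (250,270), just short of the pad at (242,288). The side half shows the heel above the stop. I'll check lateral alignment by ray-casting the neck edges, the tail block and the board edges.

```bash
python3 - <<'E'
from h import *
np.set_printoptions(precision=1,suppress=True,linewidth=150)
a=Cam("top"); g=cv2.cvtColor(a.im,cv2.COLOR_BGR2GRAY)
s=ctrl.state();zt=s["tool_pos"][2]-14.8; print(s["tool_pos"],zt)
for r in (212,218,224,228): print(r,g[r,274:314])
r=261; print(r,g[r,268:312])
# predicted from jig frame: centre line at tail block & nut
o=np.array([520,-13.]);y=np.array([-.9967,.081])
for v in (80,143): 
  p=o+y*v; print(v,p,a.px([*p,zt+26 if v==80 else 60]))
for r in (200,215,229,232): # stripe centre from bright peak
  L=a.im[r,284:302].astype(float).sum(1); k=np.argmax(L); w=L[max(0,k-2):k+3]-L.min(); u=284+max(0,k-2)+np.dot(np.arange(len(w)),w)/w.sum()
  X=a.plane((u,r),zt+26); d=X[:2]-o; print("stripe",r,round(u,1),X,"jig x",d@[.081,.9967],"jig y",d@y)
E
```

```text
[536.2 -16.4  94.3] 79.4955001360499
212 [241 240 240 241 244 247 248 249 239 170 120 118 123 120 118 121 157 206 227 206 154 107  93  90  83  67  79 128 157 164 158 154 148 145 145 146 147
 145 146 147]
218 [242 240 240 243 244 246 248 248 238 178 118 116 117 125 123 119 157 206 226 209 156 104  93  88  80  66  98 175 196 169 159 156 149 150 149 155 148
 147 149 151]
224 [218 216 219 216 219 217 213 205 182 142 117 116 114 123 117 120 155 203 224 198 137 103  96  88  80  70  75 103 132 135 131 137 147 153 151 154 146
 150 149 154]
228 [213 220 225 224 214 214 217 216 203 164 123 114 122 115 122 127 177 214 224 198 136  99  83  73  76  63  84 116 135 137 133 130 143 150 155 153 153
 144 146 159]
261 [235 237 239 241 242 232 199 178 176 176 177 178 175 175 175 176 174 175 174 176 175 173 172 173 172 171 174 171 172 170 170 171 171 171 172 173 160
 145 153 160 159 153 153 151]
80 [440.3  -6.5] [290.1 229.5]
143 [377.5  -1.4] [288.9 262.2]
stripe 200 292.1 [501.7 -14.5 105.5] jig x -2.954869447554109 jig y 18.16392029098657
stripe 215 292.0 [470.1 -12.2 105.5] jig x -3.27694000720924 jig y 49.752418802644
stripe 229 291.9 [441.2 -10.1 105.5] jig x -3.543470508485936 jig y 78.78939606355335
stripe 232 284.9 [435.8   4.4 105.5] jig x 10.501017252215355 jig y 85.32600238809175
```

The jig frame checks out: the tail block centre is at pixel column 289.0, where 288.9 was predicted. The neck sits about 3 mm off to -x, and the narrow end is at about 83 mm. I'll lower to just above the stop and shift sideways by +2 mm.

Call:
drive_tool:
  commands:
    - [1, [0, 0.1, -1], 0]
    - [1, [0, 0.2, -2], 0]
    - [1, [0, 0.2, -2.6], 0]
    - [1, [0, 0.2, -2.7], 0]
    - [1, [0, 0.2, -2.7], 0]

```text
clock: 9.6
tool_pos: [535.3, -14.2, 66.0]
tcp_rot: [3.139, -0.123, -0.001]
force: [1.6, 1.0, -3.4]
opening: 0.53
grasp_force: 61.8
```

Call:
drive_tool:
  commands:
    - [1, [0, 0, 0], 0]
    - [1, [0, 0, 0], 0]

```text
clock: 9.8
tool_pos: [535.7, -14.2, 66.6]
tcp_rot: [3.139, -0.123, 0.001]
force: [0.2, -0.5, -3.0]
opening: 0.527
grasp_force: 61.8
```

Call:
drive_tool:
  commands:
    - [1, [-0.5, 0.04, 0], 0]
    - [1, [-0.9, 0.07, 0], 0]
    - [1, [-1.2, 0.1, 0], 0]
    - [1, [-1.4, 0.11, 0], 0]
    - [1, [-1.5, 0.12, 0], 0]

```text
clock: 10.3
tool_pos: [521.4, -13.0, 66.7]
tcp_rot: [3.139, -0.123, 0.004]
force: [3.3, 0.1, -2.3]
opening: 0.531
grasp_force: 61.7
```

Call:
drive_tool:
  commands:
    - [1, [-0.2, 0.02, 0], 0]
    - [1, [-0.4, 0.04, 0], 0]
    - [1, [-0.6, 0.06, 0], 0]
    - [1, [-0.6, 0.06, 0], 0]
    - [1, [-0.6, 0.06, 0], 0]

```text
clock: 10.8
tool_pos: [514.8, -12.4, 66.4]
tcp_rot: [3.139, -0.123, 0.001]
force: [5.3, -1.1, -3.0]
opening: 0.53
grasp_force: 61.6
```

```bash
python3 - <<'E'
from h import *
np.set_printoptions(precision=1,suppress=True,linewidth=150)
b=Cam("side");a=Cam("top")
cv2.imwrite("pics/push.png",np.hstack([cv2.resize(a.im[190:290,240:340],(400,400),interpolation=2),cv2.resize(b.im[175:275,240:340],(400,400),interpolation=2)]))
s=ctrl.state();print(s["tool_pos"],s["tcp_rot"],s["joint_positions"],s["opening"],s["force"],s["clock"])
E
```

```text
[514.8 -12.5  66.4] [ 3.1 -0.1  0. ] [-0.5  0.9  0.9  2.  -1.   0.8 -0.7] 0.5264836993621798 [ 4.3 -0.5 -2.6] 10.9
```

View pics/push.png

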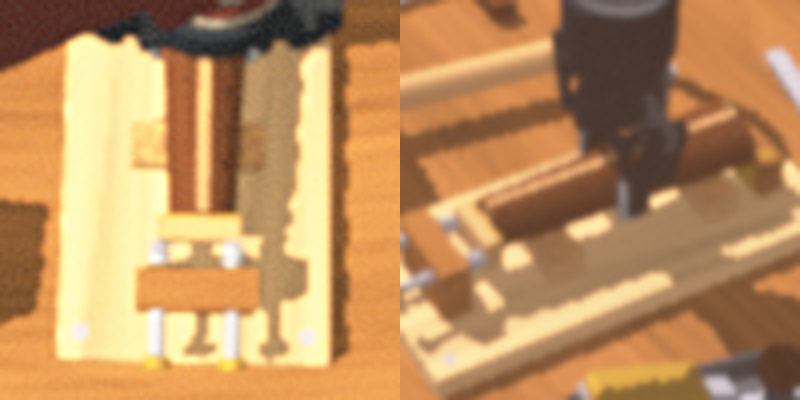

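The force of about 4.5 N matches the pad pushed back roughly 12 mm. The neck is centred on the pad, around (205,215) in the left half. Now I'll lower gently.

Call:
drive_tool:
  commands:
    - [1, [0, 0, -0.2], 0]
    - [1, [0, 0, -0.4], 0]
    - [1, [0, 0, -0.6], 0]
    - [1, [0, 0, -0.7], 0]
    - [1, [0, 0, -0.7], 0]

```text
clock: 11.4
tool_pos: [514.4, -12.1, 59.1]
tcp_rot: [-3.139, 0.123, 0.001]
force: [4.1, -0.0, -1.6]
opening: 0.528
grasp_force: 61.8
```

Call:
drive_tool:
  commands:
    - [1, [0, 0, -0.2], 0]
    - [1, [0, 0, -0.4], 0]
    - [1, [0, 0, -0.4], 0]
    - [1, [0, 0, -0.4], 0]

```text
clock: 11.8
tool_pos: [514.4, -12.3, 55.2]
tcp_rot: [-3.139, 0.123, 0.0]
force: [3.9, 0.0, -3.4]
opening: 0.528
grasp_force: 61.8
```

It went down past the stop with no contact. Next I'll ease it towards the stop.

Call:
drive_tool:
  commands:
    - [1, [0.1, -0.01, 0], 0]
    - [1, [0.2, -0.02, 0], 0]
    - [1, [0.3, -0.02, 0], 0]
    - [1, [0.4, -0.03, 0], 0]
    - [1, [0.4, -0.03, 0], 0]

```text
clock: 12.3
tool_pos: [518.4, -12.5, 55.2]
tcp_rot: [-3.139, 0.123, 0.0]
force: [4.4, -0.6, -2.4]
opening: 0.53
grasp_force: 61.7
```

Call:
drive_tool:
  commands:
    - [1, [0.1, -0.01, 0], 0]
    - [1, [0.1, -0.01, 0], 0]
    - [1, [0.2, -0.02, 0], 0]
    - [1, [0.2, -0.02, 0], 0]

```text
clock: 12.7
tool_pos: [520.4, -12.7, 55.2]
tcp_rot: [-3.139, 0.123, 0.0]
force: [3.2, 0.0, -2.6]
opening: 0.528
grasp_force: 61.8
```

Call:
drive_tool:
  commands:
    - [1, [0.1, -0.01, 0], 0]
    - [1, [0.1, -0.01, 0], 0]
    - [1, [0.1, -0.01, 0], 0]

```text
clock: 13.0
tool_pos: [520.9, -12.7, 55.1]
tcp_rot: [-3.139, 0.123, 0.002]
force: [1.2, -0.1, -2.4]
opening: 0.526
grasp_force: 61.8
```

Call:
drive_tool:
  commands:
    - [1, [0.1, -0.01, 0], 0]
    - [1, [0.1, -0.01, 0], 0]
    - [1, [0.1, -0.01, 0], 0]

```text
clock: 13.3
tool_pos: [521.0, -12.8, 55.0]
tcp_rot: [-3.138, 0.123, 0.005]
force: [-2.2, 0.3, -0.8]
opening: 0.529
grasp_force: 62.0
```

The force reversed, so the heel is against the stop. I'll settle it by 0.5 mm and release.

Call:
drive_tool:
  commands:
    - [1, [-0.05, 0, -0.05], 0]
    - [1, [-0.05, 0, -0.05], 0]
    - [0.05, [-0.05, 0, -0.05], 0]
    - [-0.3, [-0.05, 0, -0.05], 0]
    - [-1, [-0.05, 0, -0.05], 0]

```text
clock: 13.8
tool_pos: [523.3, -13.2, 55.1]
tcp_rot: [3.138, -0.122, 0.004]
force: [0.2, -0.6, -0.4]
opening: 0.801
grasp_force: 0.0
```

Call:
drive_tool:
  commands:
    - [-1, [0, 0, 0], 0]
    - [-1, [0, 0, 0], 0]
    - [-1, [0, 0, 0], 0]
    - [-1, [0, 0, 0], 0]
    - [-1, [0, 0, 0], 0]

```text
clock: 14.3
tool_pos: [522.0, -13.0, 54.8]
tcp_rot: [-3.139, 0.123, -0.0]
force: [-0.5, 0.0, -0.1]
opening: 0.999
grasp_force: 0.0
```

Call:
drive_tool:
  commands:
    - [-1, [0, 0, 1], 0]
    - [-1, [0, 0, 3], 0]
    - [-1, [0, 0, 6], 0]
    - [-1, [0, 0, 10], 0]
    - [-1, [0, 0, 14], 0]

```text
clock: 14.8
tool_pos: [521.5, -13.2, 196.6]
tcp_rot: [3.139, -0.124, -0.001]
force: [0.9, -0.1, -0.1]
opening: 1.002
grasp_force: 0.0
```

Call:
drive_tool:
  commands:
    - [-1, [-4, 0, 3], 0]
    - [-1, [-7, -4, 6], 0]
    - [-1, [-8, -8, 8], 0]
    - [-1, [-8, -12, 8], 0]
    - [-1, [-8, -16, 8], 0]

```text
clock: 15.3
tool_pos: [441.4, -174.8, 276.6]
tcp_rot: [-3.139, 0.124, -0.005]
force: [-0.1, 0.4, -0.9]
opening: 1.0
grasp_force: 0.0
```

```bash
python3 - <<'E'
from h import *
np.set_printoptions(precision=3,suppress=True,linewidth=150)
b=Cam("side");a=Cam("top")
cv2.imwrite("pics/end.png",np.hstack([cv2.resize(a.im[130:290,210:370],(400,400),interpolation=2),cv2.resize(b.im[135:275,225:365],(400,400),interpolation=2)]))
s=ctrl.state();print(s["tool_pos"],s["joint_positions"],s["opening"],s["force"],s["clock"])
E
```

```text
[ 439.973 -179.953  277.058] [-0.409  0.533  1.158  1.902 -0.556  1.072 -0.683] 0.997236552720167 [0.201 0.299 0.608] 15.4
```

View pics/end.png

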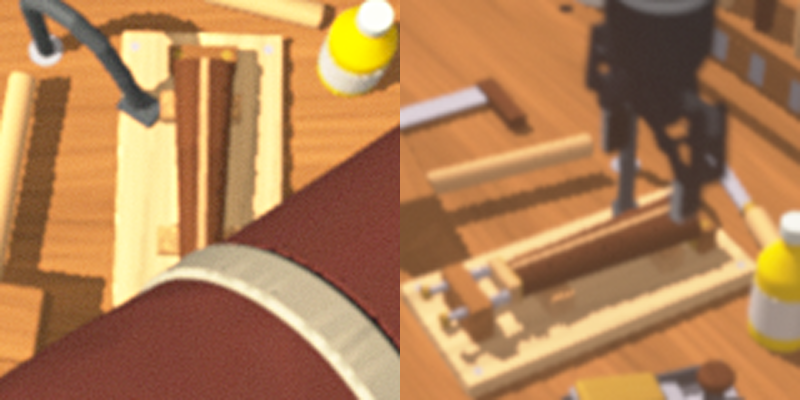

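The neck appears seated: the heel is at the stop (205,55 in the top half) and the narrow end on the pad (515,275 in the side half). One numeric check before handing in.

```bash
python3 - <<'E'
from h import *
np.set_printoptions(precision=1,suppress=True)
a,b=Cam("top"),Cam("side");o=np.array([520,-13.]);y=np.array([-.9967,.081]);x=np.array([.081,.9967])
for n,c,uv in [("heel",a,(292.4,152.8)),("mid",a,(291.8,200)),("nut",b,(265.5,231.8))]:
    X=c.plane(uv,66);d=X[:2]-o;print(n,X,"jig",d@x,d@y)
for v in(165,185,205):
    L=a.im[v,284:300].astype(float).sum(1);k=np.argmax(L);print(v,284+k,(a.plane((284+k,v),66)[:2]-o)@x)
E
```

```text
heel [618.4 -23.6  66. ] jig -2.6050778290327212 -98.95638390314393
mid [510.8 -15.6  66. ] jig -3.3778850123088136 8.989720803485628
nut [419.7 -22.6  66. ] jig -17.731103458820492 99.20505005023827
165 291 -0.05358211977191678
185 291 -0.9675482232867538
205 290 0.3040059486136348
```

The heel end is at x = 618.4, the same as the narrow end's position at the stop at the start. Lateral offset is within 3 mm over the part of the neck the top view shows. My side-view pick for the nut was its lower corner rather than the stripe, so I'm ignoring that value. Handing in.

```bash
python3 -c "
from cell import ctrl
print(ctrl.hand_in())"
```

```text
the job is handed in; nothing more can be done
None
```

The neck is turned end for end, with its heel against the stop and its narrow end on the sprung pad, released and handed in at about 15.5 s; the arm hid the narrow end in the last top view, so I didn't measure that end's final position or the pad reading.

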